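# Hold the prism cell in the laser gauge's beam

## Task

On the alignment gauge, push the beam shutter fully open, then pick the taller of the two glass prism cells off the tray, gripping it by its two frosted faces only and never touching its clear windows. Hold it upright in mid air about midway between emitter and receiver, with the beam line passing squarely through the middle of both its clear windows, and finish while still holding it there: do not put it down or let go. Leave the shorter cell and everything else on the bench where it is.

Things in the scene. Friction and masses are not known exactly. Their poses are not given: they have to be found in the camera images.
- cell: Taller glass prism cell, loose, upright on the tray: 70 mm tall, 39 mm along its x (over the windows), 24 mm along its y, about 130 g. Origin: centre of its underside, z up. The faces across y (36 mm wide, whitish) are frosted: grip it there, across 24 mm. The faces across x carry the clear windows; light passes along its x, either way round.
- cell_mid (a point): Centre of the taller cell, 35 mm above its underside.
- cell_frost_a: Frosted whitish face plate of the taller cell on its +y side, 36 x 2 x 70 mm, flush with the sides; origin at the plate's centre.
- cell_frost_b: The same on its -y side.
- cell_window_a: Clear, slightly dark window of the taller cell on its +x side, 18 mm wide and 60 mm tall, standing 1.5 mm proud of the block; must not be touched. Origin at the window's centre.
- cell_window_b: The same on its -x side.
- short_cell: The shorter glass cell, made the same way but only 45 mm tall; loose, on the same tray; to be left alone. Origin: centre of its underside. The two cells stand 120 mm apart, centre to centre, and may have changed places.
- tray: Low aluminium tray fixed to the bench, 120 mm (its x) by 200 mm (its y), rim 10 mm high, its inner floor 6 mm above the bench. Origin: centre of its underside.
- gauge: Laser alignment gauge fixed to the bench. Origin: centre of underside, z up. A base 70 mm (x) by 330 mm (y), 20 mm high, carries two grey housings, 60 mm deep in x, up to 150 mm above the bench: emitter from y = 85 to 165 mm, receiver from y = -85 to -145 mm, each with a round port facing the other across the open gap. A white line on the base marks mid gap.
- beam_mid (a point): Point on the beam line midway between the housings, 120 mm above the bench, over the base's centre; its axes are the gauge's. The beam runs level along y through this point; the gap is clear for about 79 mm either way along y.
- shutter (a joint): Beam shutter on top of the emitter, in m: slides along the gauge's +x (away from the robot) from 0 (shut) to 0.030 (fully open, at its stop), with about 1.5 N of friction; stays where left; starts at 0 to 0.006. A dark plate hanging before the emitter's port and a bridge on the housing's top move with it.
- post_mid (a point): Middle of the shutter's upright black post, by which it is pushed: a cylinder 14 mm in diameter standing on the bridge, its top 13 mm above this point, its foot (the bridge's upper face, 155 mm above the bench) 15 mm below. It moves with the shutter. Nothing stands beside it at this height.
- pin: Steel pin standing on the tray between the two cells, off to the tray's far side, 16 mm in diameter, 30 mm tall; leave alone. Origin: centre of underside.
- tape: Roll of white tape lying flat on the bench in front of the gauge, 70 mm in diameter, 25 mm high; leave alone. Origin: centre of underside.
- jar: Amber glass jar with a dark cap, 60 mm in diameter, 75 mm high, behind the gauge; leave alone. Origin: centre of underside.
- hammer: Hammer with a wooden handle, lying on the far part of the bench, 290 mm long along its y, 28 mm high; leave alone. Origin: on its underside, about mid-length.
- wrench: Steel wrench lying on the near part of the bench, 170 mm long along its x; leave alone. Origin: under its middle.
- clamp: Dark steel clamp lying on the far left part of the bench, 130 mm long along its y, 18 mm high; leave alone. Origin: on its underside, in the middle of its bar.

How it is judged:
On the way, in this order (a step that is already met when the one before it is completed fails the run):
1. the shutter is fully open (25 mm or more of its 30 mm) (value of joint shutter above 0.025 m), for 0.2 s.
2. the taller cell, gripped on both frosted faces, is held in the beam (x of cell_mid in the frame of beam_mid between -0.007 and 0.007 m and y of cell_mid in the frame of beam_mid between -0.04 and 0.04 m and z of cell_mid in the frame of beam_mid between -0.012 and 0.012 m and angle between the x axis of cell and the y axis of gauge, either way round below 0.15 rad and angle between cell's own z axis and vertical below 0.15 rad and contact force between each of cell_frost_a, cell_frost_b and the fingers above 1 N and contact force between cell and gauge below 0.1 N and value of joint shutter above 0.025 m), for 0.3 s.
At the end, for the whole second after the job is handed in: Fingers press both frosted faces; cell still, clear of the gauge, its centre within 7 mm sideways, 12 mm in height of the beam and 40 mm of mid gap, upright and square to the beam within 0.15 rad; shutter open 25 mm or more; other loose things within 20 mm of their starts (all of step 2 and linear speed of cell below 0.02 m/s and distance of each of short_cell, pin, tape, jar, hammer, wrench, clamp from where it was at the start of the episode below 0.02 m); the arm keeps its last pose, push and grip.
It fails at once if a clear window of the taller cell is touched by the fingers (contact force between any of cell_window_a, cell_window_b and the fingers above 0.3 N).
It fails at once if the shorter cell or another loose thing is moved by more than 20 mm (distance of any of short_cell, pin, tape, jar, hammer, wrench, clamp from where it was at the start of the episode above 0.02 m).
It also fails if it takes over 58 s, if anything falls off the work surface, if the arm or the gripper's body presses on something with over 40 N, if the wrist force passes 120 N, or if a joint passes its speed limit or range.

## Robot

A 6-joint arm with a two-finger parallel gripper is mounted at the origin on the work surface. World frame = base frame: x ahead of the robot, y to its left, z up, the work surface at z = 0. Lengths are in m, angles in rad, forces in N, time in s.
With the tool pointing down it reaches from about 0.425 to 0.95 m from the base axis. Payload 14.7 kg.
Tool frame: the origin (TCP) lies on the centre line of the jaws, within the pads' length; the fingertips stand 14 mm ahead of it and the grasp point (between the pads) lies 5 mm behind it; z points along the fingers, x is the direction in which the jaws open and shut, and the axes are right-handed (so a half turn about z gives the same grasp; the last joint's range is limited). The gripper opens to 85 mm and grips with 20 to 120 N. Pads are 22 mm wide; open, the fingers measure 114 mm over their backs; the gripper's body (76 mm by 85 mm) begins 54 mm behind the grasp point. The pads swing forward as they close: fully open they stand 13 mm farther back than shut.
Start: joints at [-1.191, 0.48, 1.596, -0, 1.065, -0.047], TCP at [0.269, -0.592, 0.245] pointing down, gripper open.
Joint ranges: [-2.75, 2.75], [-0.82, 2.05], [0.23, 2.67], [-1.56, 4.7], [0.09, 2.69], [-2.92, 2.92]. Speed limits (rad/s): [1.89, 1.89, 2.39, 3.01, 3.01, 3.01].

## Interface

Orientations are given as a unit quaternion [w, x, y, z].
In Python, from rig import arm gives the robot as it stands.
- The arm moves only by the tool servo_tool, never from a script. Its argument "steps" is a list of rows, each a list of 3 entries, a list of its own where there are three numbers: the turn, a rotation vector about the world's x, y, z in degrees, then the shift along the world's x, y, z in mm, then the finger opening in mm, from 0 to 85.4. A call has 1 to 12 rows; each row shifts and turns the commanded pose from where the row before left it; what a row does not reach is not made up. A row lasts 1/10 s, in which the tool goes at most 50 mm and 8.59 degrees, less where a joint would pass 70% of its speed; a pose out of reach is approached as far as the arm can. A call is refused whole if a number of a shift passes 50 or a number of a turn 8.59, either way. A call with a gripper value outside its range is refused whole. The fingers move at their own pace and stop on an object; the grip force is fixed at half the most. Time passes only in rows, so rows that do not move let the fingers close. It gives the time, the measured TCP pose, the force and the opening at its end, in the units of the state.
- arm.sense(): the state, without advancing time (a new reading comes with each control period).
- arm.get_image(name): name is "scene" or "top" or "wrist"; returns (picture, depth): 400x640x3 uint8, blue, green, red; 400x640 float32, m along the optical axis (not along the pixel's ray), 0 where there is no reading.
- arm.camera_params(name): a dict with "fx", "fy", "cx", "cy" (pixels), "R" (3x3) and "t" (3): a world point X has camera coordinates R X + t. Camera axes: x right, y down, z forward; pixel columns grow to the right and rows downward; lengths in m; the calibration is good to about 2 mm. A picture is of the moment at which its call begins: read the wrist's pose just before it. camera_params takes no time and is no camera call; for the wrist camera it gives the pose at the moment of the call.
- arm.hand_in(): hands the job in, once; it reports no verdict.
Trained networks look in the newest picture that a camera, given by its name, has taken for a name from the list of things; names that differ only in an ending like _2 or _b are one class to them, and where a whole thing is asked for, a point or a joint stands for the part that bears it (a point fixed in the world has none). Each returns a list of dicts, best first, with "p" (0 to 1); they miss things now and then, are a little off and sometimes report something else, mostly with a low value. They report only what shows in the picture. A call takes as long as a camera call.
- arm.silhouettes(camera, thing): "region" (400x640 bool, what is visible of it) and "box" ([left, top, right, bottom] in pixels, round what is visible of it).
The state is a dict: "time": time; "joint_positions": joint angles; "dq": joint speeds; "tau": joint torques, N m; "ee_pos": TCP position; "tcp_rot": TCP orientation; "wrist_force": force on the tool from outside, world axes, zero at the start; "ft_torque": the same for the moment, N m; "width": finger opening in m.
Only numpy, scipy, OpenCV 4.12 (cv2) and the standard library are available. Lean on these libraries where they do the work, as an engineer would, in place of code of your own. Each camera call takes 0.05 s, during which the arm holds its last target.

## Working session

There is one attempt and no reset: what is moved stays moved. The work goes in short steps, Python scripts to look and compute and a tool call to move; the robot and the scene stay as the last step left them, time stands still between calls to the robot, and variables do not carry over. Pictures are saved under pics/ and viewed, and the job is handed in when it is done.

Besides the shell and the picture viewer there is one more tool, called after "Request:" as name(argument=value, ...), one argument or row to a line, values as JSON. servo_tool: Moves the arm, as the interface text tells. Its arguments: {"type":"object","properties":{"steps":{"type":"array","items":{"type":"array"}}},"required":["steps"]}

```bash
mkdir -p pics; ls; cat > h.py <<'E'
from rig import arm
import numpy as np, cv2
def shot(n,f):
    im,d=arm.get_image(n); cv2.imwrite('pics/'+f,im); np.save('/tmp/'+n+'_d.npy',d); return im,d,arm.camera_params(n)
def w(c,d,u,v):
    z=d if np.isscalar(d) else d[int(v),int(u)]
    X=np.array([(u-c['cx'])/c['fx']*z,(v-c['cy'])/c['fy']*z,z]); return c['R'].T@(X-c['t'])
def cloud(c,d,m):
    v,u=np.nonzero(m&(d>0)); z=d[v,u]
    X=np.stack([(u-c['cx'])/c['fx']*z,(v-c['cy'])/c['fy']*z,z],1); return (X-c['t'])@c['R']
E
python3 - <<'E'
from h import *
for n in ['scene','top']:
    im,d,c=shot(n,n+'0.png'); print(n,c['R'].T@-c['t'],c['fx'])
    for t in ['cell','short_cell','gauge','shutter','tray','pin','tape','cell_frost_a','cell_window_a','jar']:
        for r in arm.silhouettes(n,t)[:3]:
            P=cloud(c,d,r['region'])
            print(t,round(r['p'],2),r['box'],np.round(np.median(P,0),3) if len(P) else '', np.round(np.percentile(P[:,2],98),3) if len(P) else '')
print(arm.sense())
E
```

```text
pics
scene [ 1.31103763 -0.30423326  0.89928389] 520.1690767914534
cell 0.57 [237.5, 219.4, 253.6, 251.0] [ 0.533 -0.209  0.057] 0.076
short_cell 0.86 [183.4, 236.6, 200.8, 267.1] [ 0.523 -0.327  0.042] 0.051
short_cell 0.22 [252.0, 218.3, 251.6, 243.2] [ 0.524 -0.197  0.048] 0.075
gauge 0.8 [315.3, 157.1, 453.9, 263.7] [0.566 0.112 0.064] 0.154
shutter 0.95 [412.0, 155.8, 432.2, 193.5] [0.542 0.193 0.145] 0.182
shutter 0.46 [237.1, 216.4, 251.3, 249.5] [ 0.532 -0.209  0.057] 0.076
tray 0.83 [170.3, 225.0, 272.6, 285.2] [ 0.529 -0.267  0.006] 0.011
tray 0.67 [317.5, 154.5, 454.4, 262.9] [0.566 0.114 0.063] 0.154
tray 0.57 [249.0, 222.2, 253.0, 244.1] [ 0.524 -0.197  0.048] 0.075
pin 0.49 [214.7, 255.5, 222.6, 263.5] [ 0.558 -0.274  0.027] 0.036
tape 0.6 [294.9, 182.9, 322.5, 210.4] [ 0.41  -0.025  0.018] 0.027
cell_frost_a 0.74 [170.0, 223.3, 269.0, 281.7] [ 0.529 -0.268  0.006] 0.012
cell_window_a 0.55 [241.2, 232.2, 248.5, 248.2] [ 0.535 -0.213  0.041] 0.067
jar 0.58 [387.4, 263.3, 419.2, 305.0] [0.754 0.072 0.06 ] 0.077
jar 0.57 [173.0, 225.2, 269.8, 283.0] [ 0.528 -0.267  0.006] 
[... 653 characters left out ...]
0.73  0.081 0.074] 0.079
{'time': 1.1, 'joint_positions': array([-1.19058738e+00,  4.80181054e-01,  1.59629616e+00,  1.94836558e-06,
        1.06511569e+00, -4.66231634e-02]), 'dq': array([-0.00098302,  0.0007529 ,  0.00157189,  0.00034856,  0.00082589,
       -0.0007583 ]), 'tau': array([-3.40013125e-03, -9.50506139e+01, -4.30642962e+01, -3.09535744e-05,
        1.48028175e-03,  4.00554154e-05]), 'ee_pos': array([ 0.26909607, -0.59167327,  0.24531029]), 'tcp_rot': array([-7.67205542e-07,  8.40829457e-01, -5.41300125e-01,  3.91836325e-07]), 'wrist_force': array([-0.05167472,  0.37109786, -0.06913   ]), 'ft_torque': array([ 0.01829474,  0.0015097 , -0.01014616]), 'width': 0.08557514641031602}
```

View pictures.

```bash
python3 - <<'E'
import cv2
a=cv2.imread('pics/scene0.png');cv2.imwrite('pics/s0z.png',cv2.resize(a[140:300,150:470],None,fx=2.5,fy=2.5,interpolation=cv2.INTER_CUBIC))
a=cv2.imread('pics/top0.png');cv2.imwrite('pics/t0z.png',cv2.resize(a[120:280,195:455],None,fx=3,fy=3,interpolation=cv2.INTER_CUBIC))
E
```

```text
(no output)
```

View pics/s0z.png

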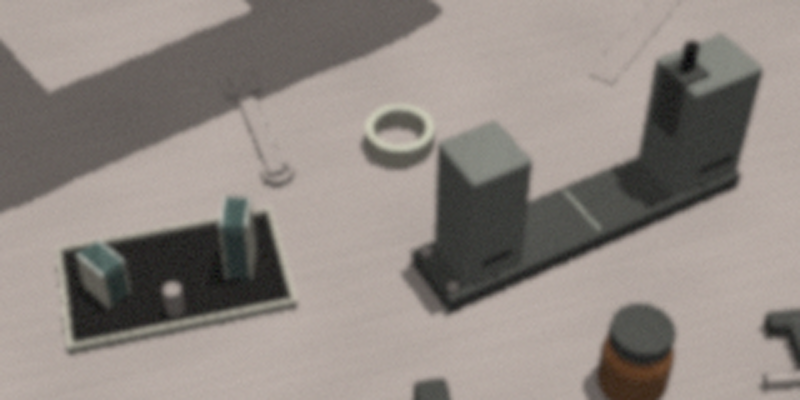

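View pics/t0z.png

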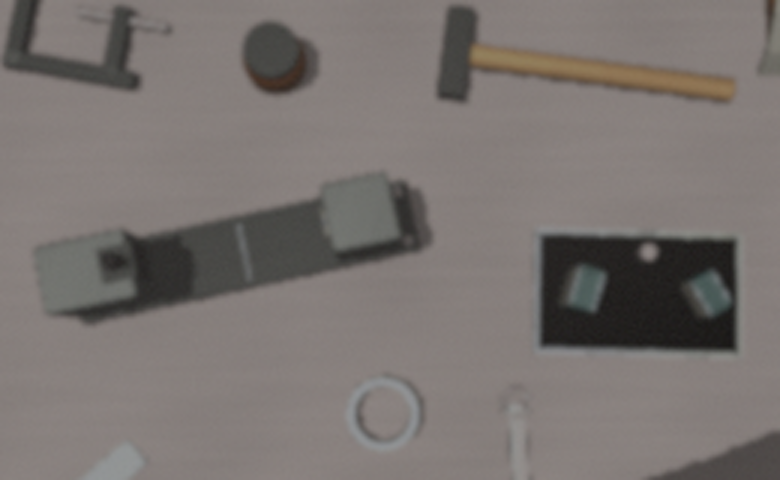

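```bash
python3 - <<'E'
from h import *
for n in ['top','scene']:
    c=arm.camera_params(n); d=np.load('/tmp/'+n+'_d.npy')
    P=cloud(c,d,np.ones_like(d,bool))
    def rect(name,x0,x1,y0,y1,z0,z1):
        m=(P[:,0]>x0)&(P[:,0]<x1)&(P[:,1]>y0)&(P[:,1]<y1)&(P[:,2]>z0)&(P[:,2]<z1)
        Q=P[m]; 
        if len(Q)<5: print(name,len(Q)); return
        r=cv2.minAreaRect((Q[:,:2]*1000).astype(np.float32)); print(n,name,len(Q),np.round(np.array(r[0]),1),np.round(r[1],1),round(r[2],1),'zmed',np.round(np.median(Q[:,2]),4),np.round(Q[:,:2].mean(0),4))
    rect('cell top',.45,.6,-.25,-.15,.068,.085)
    rect('short top',.45,.6,-.37,-.28,.044,.06)
    rect('emit top',.4,.7,.1,.4,.143,.153)
    rect('recv top',.4,.7,-.1,.1,.143,.16)
    rect('both top',.4,.7,-.1,.4,.143,.16)
    rect('base',.4,.7,-.1,.4,.014,.03)
    rect('bridge',.4,.7,.1,.4,.1535,.162)
    rect('post',.4,.7,.1,.4,.168,.2)
    rect('posttop',.4,.7,.1,.4,.179,.2)
E
```

```text
top cell top 123 [ 515.5 -204.5] [24.4 38.3] 70.7 zmed 0.0739 [ 0.5153 -0.2045]
top short top 115 [ 511.4 -324.2] [37.1 25.7] 29.0 zmed 0.0493 [ 0.5111 -0.3242]
top emit top 578 [529.3 232.9] [60.3 84.1] 12.2 zmed 0.1498 [0.5275 0.2376]
top recv top 538 [578.9   0.6] [59.9 59.8] 12.0 zmed 0.1497 [0.5786 0.0006]
top both top 1254 [552.9 122.7] [ 60.3 309.5] 12.1 zmed 0.1501 [0.55   0.1338]
top base 1784 [515.1 106.1] [318.2 223.9] 88.4 zmed 0.0202 [0.5459 0.0958]
top bridge 118 [528.9 230.6] [51.4 79.3] 5.7 zmed 0.155 [0.5324 0.2156]
top post 29 [535.3 207.2] [12.1 11.8] 27.8 zmed 0.1827 [0.5353 0.2067]
top posttop 24 [535.7 207.3] [12.4 10.1] 87.6 zmed 0.183 [0.5354 0.207 ]
scene cell top 153 [ 518.4 -207.7] [24.8 40.2] 73.1 zmed 0.0732 [ 0.52   -0.2078]
scene short top 170 [ 514.  -327.6] [42.4 25.5] 28.5 zmed 0.0481 [ 0.5151 -0.327 ]
scene emit top 509 [532.3 229.8] [62.2 86.2] 11.6 zmed 0.1486 [0.5362 0.2339]
scene recv top 603 [581.8  -2.4] [62.4 60.9] 12.0 zmed 0.149 [ 0.5845 -0.0037]
scene both top 1194 [555.7 119.9] [ 62.4 311.1] 12.1 zmed 0.149 [0.561  0.1117]
scene base 2247 [483.1  95.3] [225.1 334.7] 12.1 zmed 0.0192 [0.5559 0.0893]
scene bridge 77 [539.8 203.2] [27.4 32.7] 0.2 zmed 0.1548 [0.5424 0.2027]
scene post 51 [539.3 205.4] [13.3 15.1] 19.1 zmed 0.178 [0.5402 0.2034]
scene posttop 24 [537.9 204.7] [12.9 13.8] 61.4 zmed 0.1811 [0.5384 0.205 ]
```

Request:
servo_tool(
  steps=[
    [[0,0,5],[26,40,0],0],
    [[0,0,5],[26,40,0],0],
    [[0,0,5],[26,40,0],0],
    [[0,0,5],[26,40,0],0],
    [[0,0,5],[26,40,0],0],
    [[0,0,5],[26,40,0],0],
    [[0,0,5],[25,40,0],0],
    [[0,0,5],[4,40,0],0],
    [[0,0,5],[4,40,0],0],
    [[0,0,5],[4,40,0],0],
    [[0,0,5],[4,40,0],0],
    [[0,0,5],[4,40,0],0],
  ],
)

```text
time: 2.3
ee_pos: [0.4701, -0.1101, 0.2455]
tcp_rot: [0.0, 0.999, -0.047, 0.0]
wrist_force: [1.1, 0.3, 0.5]
width: 0.0001
```

Request:
servo_tool(
  steps=[
    [[0,0,3],[2,44,0],0],
    [[0,0,3],[2,44,0],0],
    [[0,0,3],[2,44,0],0],
    [[0,0,3],[2,44,0],0],
    [[0,0,3],[3,44,0],0],
    [[0,0,2.5],[3,44,0],0],
    [[0,0,0],[3,41,0],0],
    [[0,0,0],[0,0,0],0],
  ],
)

```text
time: 3.1
ee_pos: [0.4874, 0.1976, 0.2454]
tcp_rot: [-0.001, 0.994, 0.106, 0.001]
wrist_force: [-0.6, 0.3, 0.2]
width: -0.0002
```

```bash
python3 - <<'E'
from h import *
s=arm.sense(); print(s['ee_pos'],s['tcp_rot'],s['joint_positions'])
im,d,c=shot('wrist','w1.png')
P=cloud(c,d,d>0)
def rect(n,lo,hi):
    m=np.all((P>lo)&(P<hi),1);Q=P[m]
    if len(Q)>5:
        r=cv2.minAreaRect((Q[:,:2]*1000).astype(np.float32)); print(n,len(Q),np.round(r[0],1),np.round(r[1],1),round(r[2],1),np.median(Q[:,2]))
rect('emit',(.4,.1,.14),(.7,.4,.153))
rect('post',(.5,.15,.165),(.6,.3,.2))
for r in arm.silhouettes('wrist','shutter')[:2]: print(r['p'],r['box'],np.round(np.median(cloud(c,d,r['region']),0),4))
E
```

```text
[0.48742526 0.19758725 0.24543937] [-5.82199209e-04  9.94381182e-01  1.05855341e-01  6.09939175e-04] [3.26892702e-01 3.06628689e-01 1.87998842e+00 1.06553799e-03
 9.53530497e-01 1.14168441e-01]
emit 6753 [529.9 229.4] [60.1 84.1] 12.1 0.15067351979654808
post 463 [536.4 204.8] [12.9 13.7] 83.8 0.18293610015150288
0.61 [364.9, 193.4, 409.2, 233.1] [0.5332 0.2076 0.1563]
0.16 [499.5, 88.9, 623.9, 225.3] [0.7443 0.2763 0.0176]
```

View pics/w1.png

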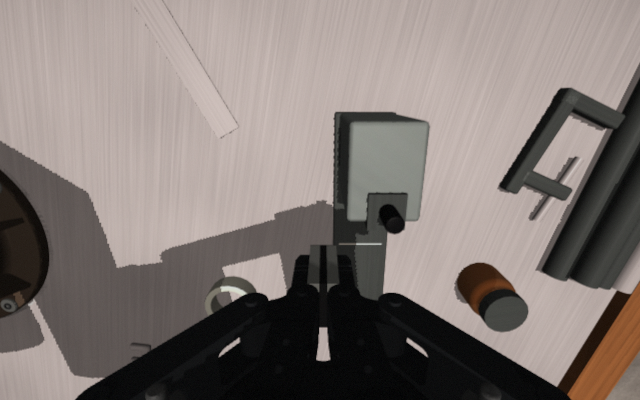

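Request:
servo_tool(
  steps=[
    [[0,0,0],[1,-3,-35],0],
    [[0,0,0],[0,0,-32],0],
    [[0,0,0],[0,0,0],0],
    [[0,0,0],[10,2,0],0],
    [[0,0,0],[10,2,0],0],
    [[0,0,0],[5,1,0],0],
    [[0,0,0],[4,1,0],0],
  ],
)

```text
time: 3.9
ee_pos: [0.5185, 0.1965, 0.1793]
tcp_rot: [-0.0, 0.995, 0.104, 0.001]
wrist_force: [-0.8, -0.7, 1.8]
width: -0.0003
```

```bash
cat > post.py <<'E'
from h import *
import sys
s=arm.sense(); print(s['time'],s['ee_pos'],s['wrist_force'])
tag=sys.argv[1]
c0=np.array([.5565,.1115]);a=np.radians(12.1);ex=np.array([np.cos(a),np.sin(a)])
for n in ['wrist','top']:
    im,d,c=shot(n,n+tag+'.png')
    P=cloud(c,d,d>0)
    for r in arm.silhouettes(n,'shutter')[:1]: print(n,r['p'],r['box'],np.round(np.median(cloud(c,d,r['region']),0),4))
a=cv2.imread('pics/top'+tag+'.png')[170:240,200:300]
cv2.imwrite('pics/pv'+tag+'.png',np.hstack([cv2.resize(cv2.imread('pics/wrist'+tag+'.png')[80:380,240:540],(400,400)),cv2.resize(a[:,:70],(400,400),interpolation=cv2.INTER_CUBIC)]))
E
python3 post.py a
```

```text
3.9 [0.51845025 0.19653544 0.17931952] [-0.84832635 -0.68300688  1.76426978]
wrist 0.67 [331.7, 217.5, 386.5, 279.1] [0.536  0.2115 0.1564]
```

View pics/pva.png

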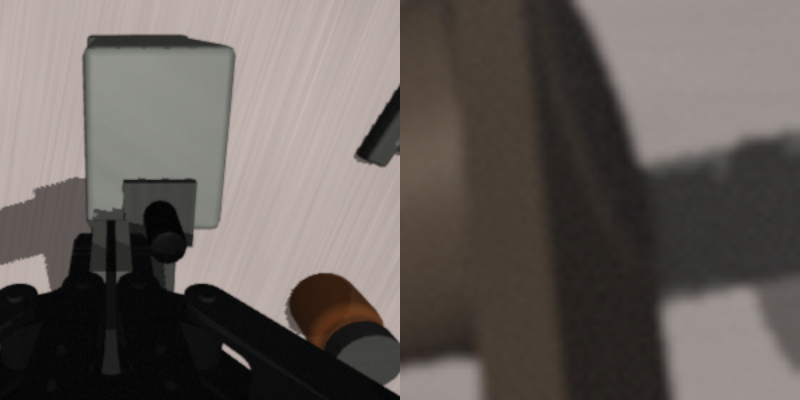

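Request:
servo_tool(
  steps=[
    [[0,0,0],[5,1,0],0],
    [[0,0,0],[5,1,0],0],
    [[0,0,0],[5,1,0],0],
    [[0,0,0],[4,1,0],0],
    [[0,0,0],[0,0,0],0],
  ],
)

```text
time: 4.6
ee_pos: [0.5368, 0.2005, 0.1782]
tcp_rot: [-0.0, 0.995, 0.104, 0.0]
wrist_force: [1.2, 0.6, -0.1]
width: 0.0003
```

```bash
python3 post.py b
```

```text
4.6 [0.53683046 0.20048023 0.1782467 ] [ 1.22034339  0.5824098  -0.14469235]
wrist 0.85 [330.3, 215.9, 386.5, 279.2] [0.5542 0.2153 0.1566]
```

View pics/pvb.png

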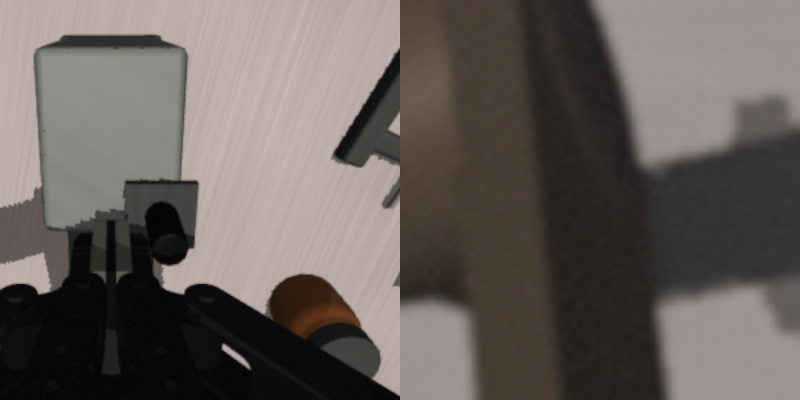

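Request:
servo_tool(
  steps=[
    [[0,0,0],[3,0.6,0],0],
    [[0,0,0],[2,0.4,0],0],
    [[0,0,0],[0,0,0],0],
  ],
)

```text
time: 5.1
ee_pos: [0.5413, 0.2014, 0.1783]
tcp_rot: [-0.0, 0.995, 0.104, 0.0]
wrist_force: [-1.1, 0.6, -0.3]
width: 0.0001
```

Request:
servo_tool(
  steps=[
    [[0,0,0],[2,0.4,0],0],
    [[0,0,0],[0,0,0],0],
  ],
)

```text
time: 5.3
ee_pos: [0.5433, 0.2018, 0.1783]
tcp_rot: [-0.0, 0.995, 0.104, 0.0]
wrist_force: [-1.0, 0.0, -0.4]
width: -0.0001
```

Request:
servo_tool(
  steps=[
    [[0,0,0],[1,0.2,0],0],
    [[0,0,0],[0,0,0],0],
  ],
)

```text
time: 5.5
ee_pos: [0.5441, 0.2019, 0.1783]
tcp_rot: [-0.0, 0.995, 0.104, -0.0]
wrist_force: [-1.1, 0.5, -0.4]
width: -0.0001
```

Request:
servo_tool(
  steps=[
    [[0,0,0],[1,0.2,0],0],
    [[0,0,0],[0,0,0],0],
  ],
)

```text
time: 5.7
ee_pos: [0.5452, 0.2021, 0.1783]
tcp_rot: [-0.0, 0.995, 0.104, -0.0]
wrist_force: [-1.0, 0.9, -0.9]
width: 0.0001
```

Request:
servo_tool(
  steps=[
    [[0,0,0],[1,0.2,0],0],
    [[0,0,0],[0,0,0],0],
  ],
)

```text
time: 5.9
ee_pos: [0.5462, 0.2023, 0.1783]
tcp_rot: [-0.0, 0.995, 0.104, -0.0]
wrist_force: [-1.7, -0.1, -0.8]
width: 0.0004
```

```bash
python3 post.py c
```

```text
5.9 [0.54615919 0.20234799 0.17826305] [-1.74762231 -0.13030418 -0.8231116 ]
```

Request:
servo_tool(
  steps=[
    [[0,0,0],[1,0.2,0],0],
    [[0,0,0],[0,0,0],0],
  ],
)

```text
time: 6.3
ee_pos: [0.5465, 0.2024, 0.1782]
tcp_rot: [0.0, 0.995, 0.104, -0.001]
wrist_force: [-5.9, -0.8, 2.0]
width: -0.0001
```

Request:
servo_tool(
  steps=[
    [[0,0,0],[1,0.2,0],0],
    [[0,0,0],[0,0,0],0],
  ],
)

```text
time: 6.5
ee_pos: [0.5468, 0.2024, 0.178]
tcp_rot: [0.0, 0.995, 0.104, -0.001]
wrist_force: [-9.8, -1.1, 4.9]
width: 0.0
```

View pics/pvc.png

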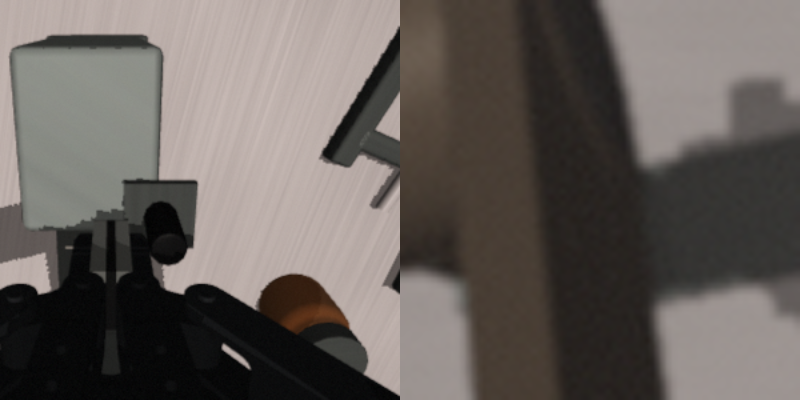

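Request:
servo_tool(
  steps=[
    [[0,0,0],[-12,-2.5,0],0],
    [[0,0,0],[-5,-1,10],0],
    [[0,0,0],[0,0,45],0],
    [[0,0,0],[5,-20,35],0],
    [[0,0,7],[6,-45,0],85],
    [[0,0,7],[6,-45,0],85],
    [[0,0,7],[6,-45,0],85],
    [[0,0,7],[6,-45,0],85],
    [[0,0,7],[6,-45,0],85],
    [[0,0,7],[6,-45,0],85],
    [[0,0,7],[6,-45,0],85],
    [[0,0,7],[6,-45,0],85],
  ],
)

```text
time: 7.7
ee_pos: [0.584, -0.1827, 0.2694]
tcp_rot: [0.001, 0.828, 0.561, 0.0]
wrist_force: [1.0, 1.1, 1.5]
width: 0.085
```

Request:
servo_tool(
  steps=[
    [[0,0,4],[-3,-45,0],85],
    [[0,0,0],[0,0,0],85],
    [[0,0,0],[0,0,0],85],
  ],
)

```text
time: 8.0
ee_pos: [0.5807, -0.2267, 0.2689]
tcp_rot: [0.0, 0.81, 0.586, 0.0]
wrist_force: [0.3, 0.3, 0.1]
width: 0.0852
```

```bash
cat > look.py <<'E'
from h import *
import sys
tag=sys.argv[1]
s=arm.sense(); print(s['time'],s['ee_pos'],s['tcp_rot'],s['wrist_force'])
im,d,c=shot('wrist','w'+tag+'.png')
P=cloud(c,d,d>0)
def rect(n,lo,hi):
    m=np.all((P>lo)&(P<hi),1);Q=P[m]
    if len(Q)>5:
        r=cv2.minAreaRect((Q[:,:2]*1000).astype(np.float32)); print(n,len(Q),np.round(r[0],1),np.round(r[1],1),round(r[2],1),np.median(Q[:,2]))
rect('cell',(.46,-.25,.071),(.57,-.15,.085))
rect('short',(.45,-.38,.044),(.57,-.28,.06))
im,d,c=shot('top','t'+tag+'.png'); P=cloud(c,d,d>0)
rect('emit',(.4,.1,.14),(.7,.4,.153))
rect('post',(.5,.15,.170),(.6,.3,.2))
rect('posttop',(.5,.15,.177),(.6,.3,.2))
E
python3 look.py 2
```

```text
8.0 [ 0.58071589 -0.22671036  0.26887574] [2.32425226e-04 8.10016674e-01 5.86406765e-01 1.96516519e-04] [0.29213348 0.26279982 0.12307762]
cell 833 [ 516.5 -205.7] [23.4 37.2] 70.8 0.07509203666642031
short 742 [ 513.  -325.6] [39.  25.1] 29.7 0.05002023098729613
emit 662 [536.8 234.5] [75.1 84.9] 12.1 0.14982540144557754
post 29 [564.6 213.2] [11.1 13.1] 87.3 0.18246257522771467
posttop 24 [564.2 213.3] [10.6 12.6] 83.7 0.18310650495210162
```

View pics/w2.png

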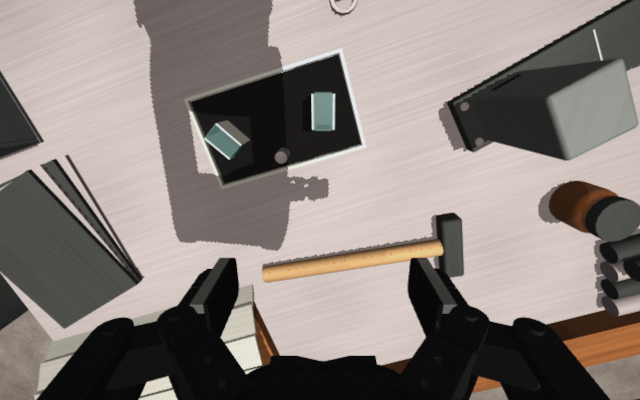

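Request:
servo_tool(
  steps=[
    [[0,0,-1],[-32,10.5,0],60],
    [[0,0,0],[-32,10.5,0],60],
    [[0,0,0],[0,0,-40],60],
    [[0,0,0],[0,0,-40],60],
    [[0,0,0],[0,0,-25],60],
    [[0,0,0],[0,0,0],60],
    [[0,0,0],[0,0,0],60],
  ],
)

```text
time: 8.8
ee_pos: [0.5174, -0.204, 0.164]
tcp_rot: [-0.0, 0.814, 0.581, -0.0]
wrist_force: [1.2, -0.1, 1.0]
width: 0.0596
```

```bash
python3 look.py 3
```

```text
8.8 [ 0.51744419 -0.20398234  0.1640344 ] [-3.33991661e-05  8.14027251e-01  5.80826681e-01 -1.59190358e-05] [ 1.16905098 -0.09045016  1.00921464]
cell 1436 [ 516.6 -207. ] [23.9 37.9] 71.8 0.07574489563770062
short 1206 [ 513.6 -327.1] [39.1 26.3] 28.8 0.05070617577679114
emit 663 [536.4 234.2] [74.9 84.1] 11.8 0.14959353249574675
post 29 [564.3 213.2] [12.6 12.1] 2.8 0.18279926384829467
posttop 28 [563.5 213.6] [12.2 12.2] 18.9 0.18283683395875744
```

View pics/w3.png

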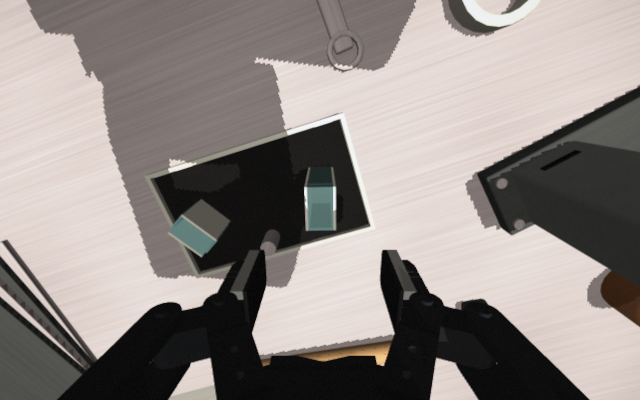

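Request:
servo_tool(
  steps=[
    [[0,0,0],[-0.8,-2.5,-40],60],
    [[0,0,0],[0,0,-40],60],
    [[0,0,0],[0,0,-20],60],
    [[0,0,0],[0,0,-13],60],
    [[0,0,0],[0,0,0],60],
    [[0,0,0],[0,0,0],60],
  ],
)

```text
time: 9.5
ee_pos: [0.5171, -0.2076, 0.0515]
tcp_rot: [0.001, 0.814, 0.58, 0.0]
wrist_force: [-0.3, -0.3, 0.1]
width: 0.0601
```

```bash
python3 look.py 4
```

```text
9.5 [ 0.51714268 -0.20761197  0.05149964] [6.89191438e-04 8.14332575e-01 5.80397996e-01 3.85391989e-04] [-0.31980978 -0.3435341   0.13270837]
cell 6295 [ 516.2 -205.8] [91.6 38.8] 71.4 0.07536838210375994
short 2304 [ 507.5 -329.5] [27.3 28.2] 24.8 0.050164489557249586
emit 664 [536.7 234.5] [75.5 83.6] 11.9 0.14972820513442012
post 29 [564.3 213.4] [12.3 11.6] 9.8 0.18158004092815067
posttop 25 [564.2 213.9] [13.   9.8] 1.9 0.18226443515504445
```

View pics/w4.png

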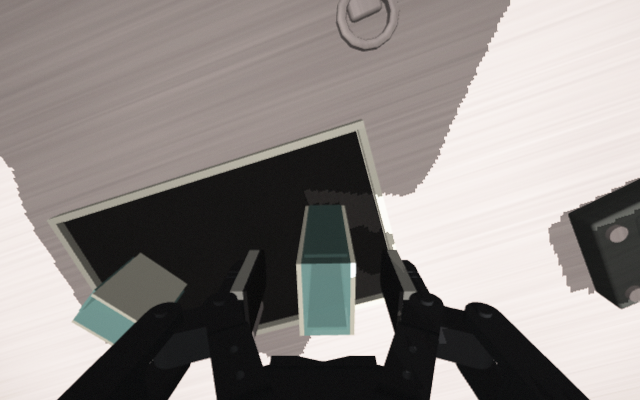

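The cell stands between the open fingers, with its pale frosted plates at about columns 300 and 352 facing the pads. I'll close the gripper.

Request:
servo_tool(
  steps=[
    [[0,0,0],[0,0,0],15],
    [[0,0,0],[0,0,0],15],
    [[0,0,0],[0,0,0],15],
    [[0,0,0],[0,0,0],15],
    [[0,0,0],[0,0,0],15],
    [[0,0,0],[0,0,0],15],
  ],
)

```text
time: 10.2
ee_pos: [0.5166, -0.2074, 0.0509]
tcp_rot: [0.0, 0.814, 0.58, 0.0]
wrist_force: [-1.0, 1.3, 8.2]
width: 0.0233
```

Request:
servo_tool(
  steps=[
    [[0,0,0],[0,0,10],15],
    [[0,0,0],[0,0,20],15],
    [[0,0,0],[0,0,0],15],
  ],
)

```text
time: 10.5
ee_pos: [0.5174, -0.2078, 0.0825]
tcp_rot: [0.001, 0.814, 0.58, 0.001]
wrist_force: [-0.1, 0.5, -1.8]
width: 0.0234
```

```bash
python3 look.py 5
```

```text
10.5 [ 0.51743178 -0.2078039   0.08253154] [1.33335248e-03 8.14337705e-01 5.80389328e-01 7.43770774e-04] [-0.05961764  0.45470048 -1.75846873]
cell 1059 [ 504.8 -203.9] [50.6 15.2] 70.9 0.07923895251989137
short 2205 [ 512.3 -326.1] [38.8 26.2] 29.8 0.04889893111084329
emit 673 [536.8 234.3] [75.3 83.9] 12.3 0.14965985913489016
post 29 [564.  213.7] [12.7 11.9] 46.1 0.18268916548464714
posttop 25 [564.  213.7] [12.5 11.9] 46.1 0.1831284072677579
```

View pics/w5.png

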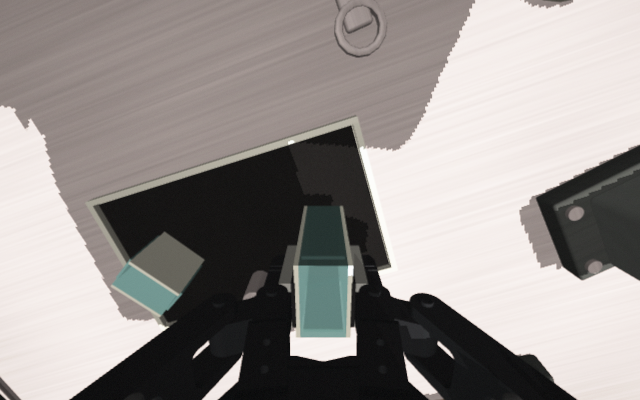

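Request:
servo_tool(
  steps=[
    [[0,0,0],[0,0,30],15],
    [[0,0,0],[0,0,40],15],
    [[0,0,0],[0,0,40],15],
    [[0,0,0],[0,0,40],15],
    [[0,0,0],[0,0,27],15],
    [[0,0,0],[0,0,0],15],
  ],
)

```text
time: 11.2
ee_pos: [0.5178, -0.208, 0.2604]
tcp_rot: [0.002, 0.814, 0.58, 0.001]
wrist_force: [0.4, 0.2, -2.1]
width: 0.0234
```

Request:
servo_tool(
  steps=[
    [[0,0,-5],[2,20,0],15],
    [[0,0,-6],[4,33,0],15],
    [[0,0,-6],[4,33,0],15],
    [[0,0,-6],[4,33,0],15],
    [[0,0,-6],[5,33,0],15],
    [[0,0,-6],[5,33,0],15],
    [[0,0,-6],[4,33,0],15],
    [[0,0,-6],[4,33,0],15],
    [[0,0,-6],[4,33,0],15],
    [[0,0,-6],[3,25,0],15],
    [[0,0,0],[0,10,0],15],
    [[0,0,0],[0,0,0],15],
  ],
)

```text
time: 12.4
ee_pos: [0.5546, 0.1125, 0.256]
tcp_rot: [0.0, 0.994, 0.106, -0.001]
wrist_force: [0.8, -1.3, -1.7]
width: 0.0232
```

```bash
cat > look2.py <<'E'
from h import *
import sys
tag=sys.argv[1]
s=arm.sense(); print(s['time'],s['ee_pos'],s['tcp_rot'],s['wrist_force'],s['width'])
im,d,c=shot('wrist','w'+tag+'.png')
P=cloud(c,d,d>0)
def rect(n,lo,hi):
    m=np.all((P>lo)&(P<hi),1);Q=P[m]
    if len(Q)>5:
        r=cv2.minAreaRect((Q[:,:2]*1000).astype(np.float32)); print(n,len(Q),np.round(r[0],1),np.round(r[1],1),round(r[2],1),np.median(Q[:,2]))
rect('W emit',(.4,.16,.14),(.7,.4,.153))
im,d,c=shot('scene','s'+tag+'.png'); P=cloud(c,d,d>0)
rect('S both',(.4,-.1,.143),(.7,.4,.153))
print(arm.silhouettes('scene','cell')[:1] and [ (r['p'],r['box']) for r in arm.silhouettes('scene','cell')])
cv2.imwrite('pics/sz'+tag+'.png',cv2.resize(im[120:300,280:480],(800,600) if 0 else (660,594),interpolation=cv2.INTER_CUBIC))
E
python3 look2.py 6
```

```text
12.4 [0.55464011 0.11253224 0.25596362] [ 3.71073986e-05  9.94337798e-01  1.06261062e-01 -9.63703392e-04] [ 0.80817516 -1.25214974 -1.68457994] 0.02322056199002245
W emit 7163 [532.5 221.5] [60.1 64.5] 11.9 0.15126678906125782
S both 1165 [562.1 121.6] [ 76.6 312.3] 12.3 0.14879664753383054
[(0.72, [381.5, 130.1, 406.3, 165.7])]
```

View pics/w6.png

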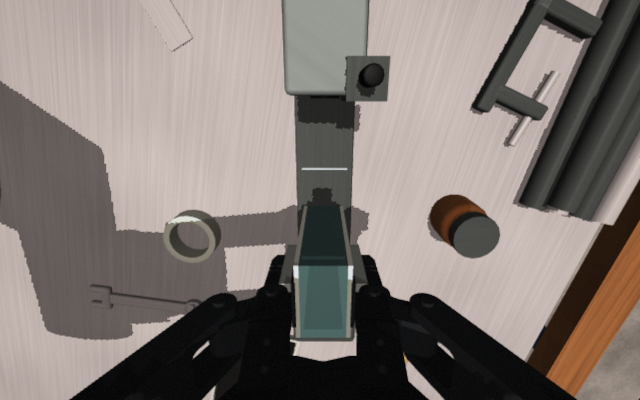

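View pics/sz6.png

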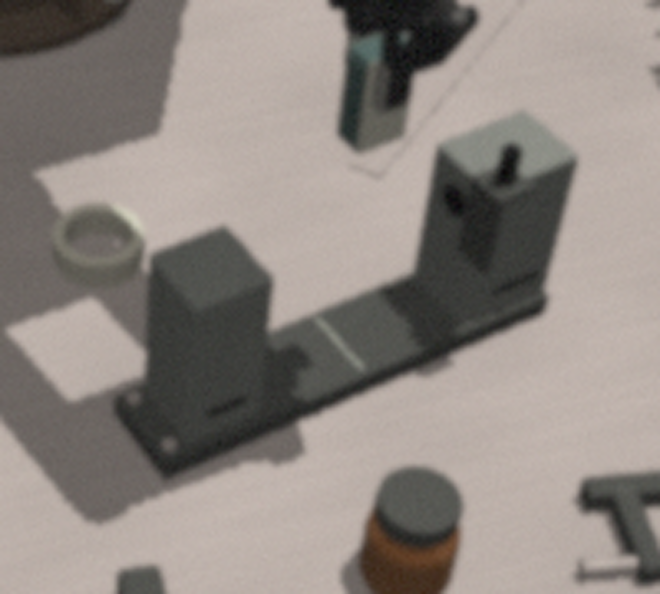

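Request:
servo_tool(
  steps=[
    [[0,0,0],[1.5,-0.5,-25],15],
    [[0,0,0],[0,0,-30],15],
    [[0,0,0],[0,0,-30],15],
    [[0,0,0],[0,0,-25],15],
    [[0,0,0],[0,0,-15],15],
    [[0,0,0],[0,0,0],15],
    [[0,0,0],[0,0,0],15],
  ],
)

```text
time: 13.3
ee_pos: [0.557, 0.1105, 0.1326]
tcp_rot: [0.0, 0.995, 0.104, -0.0]
wrist_force: [-0.7, 0.1, -1.2]
width: 0.0235
```

```bash
python3 look2.py 7; python3 - <<'E'
from h import *
c=arm.camera_params('scene'); d=np.load('/tmp/scene_d.npy'); P=cloud(c,d,d>0)
a=np.radians(12.1);R=np.array([[np.cos(a),np.sin(a)],[-np.sin(a),np.cos(a)]])
# gauge from scene camera itself
g=np.array([.5578,.1101]); L=(P[:,:2]-g)@R.T
m=(np.abs(L[:,0])<.035)&(np.abs(L[:,1])<.04)&(P[:,2]>.06)&(P[:,2]<.16)
Q=np.c_[L[m],P[m,2]]*1000
print(len(Q),np.percentile(Q,[1,10,50,90,99],axis=0).round(1))
E
```

```text
13.3 [0.55697811 0.11051019 0.13263755] [ 3.45969959e-05  9.94584210e-01  1.03933856e-01 -4.41742632e-05] [-0.68689509  0.10906003 -1.23035231] 0.02346666975154504
W emit 11305 [529.5 204. ] [45.9 29.7] 11.6 0.15143573616379274
S both 1229 [562.7 121.2] [ 76.8 311. ] 12.2 0.1488294450168926
[(0.8, [376.9, 178.9, 396.7, 209.3])]
483 [[-23.5 -21.4  85.9]
 [ -7.9 -19.5  93.3]
 [ 10.3 -12.3 130.5]
 [ 22.2   4.1 155.4]
 [ 26.1  16.8 159. ]]
```

View pics/w7.png

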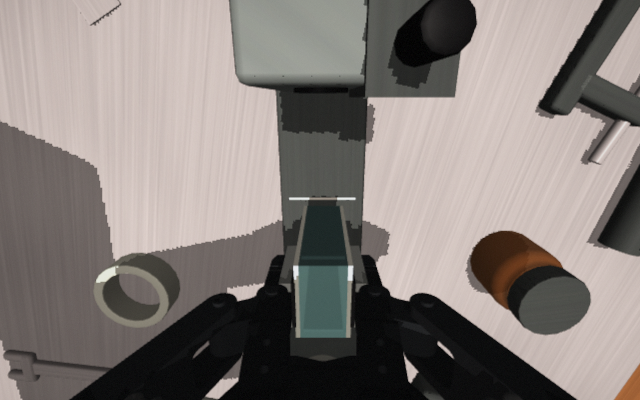

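View pics/sz7.png

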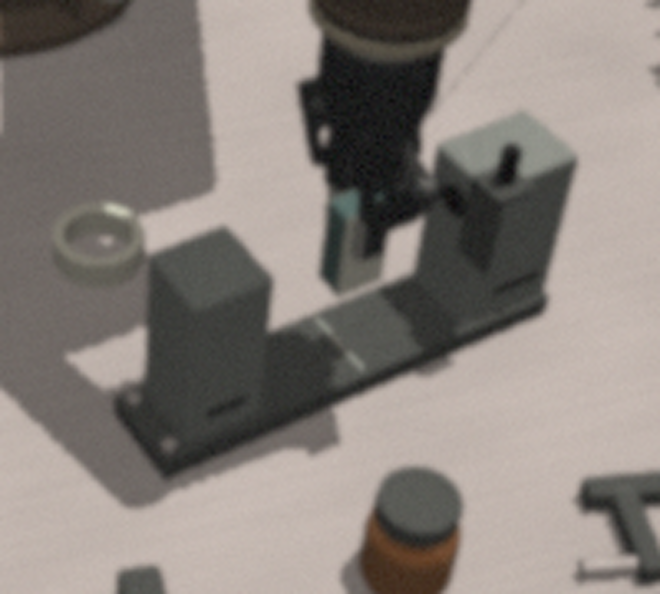

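Request:
servo_tool(
  steps=[
    [[0,0,0],[-0.5,0.5,-2.5],15],
    [[0,0,0],[0,0,0],15],
    [[0,0,0],[0,0,0],15],
    [[0,0,0],[0,0,0],15],
    [[0,0,0],[0,0,0],15],
  ],
)

```text
time: 14.0
ee_pos: [0.5563, 0.1118, 0.1298]
tcp_rot: [-0.0, 0.995, 0.104, 0.0]
wrist_force: [-0.2, -0.2, -1.0]
width: 0.0232
```

```bash
python3 - <<'E'
from h import *
im,d,c=shot('scene','s8.png'); P=cloud(c,d,d>0)
a=np.radians(12.1);R=np.array([[np.cos(a),np.sin(a)],[-np.sin(a),np.cos(a)]])
g=np.array([.5578,.1101]); L=(P[:,:2]-g)@R.T*1000; Z=P[:,2]*1000
def show(n,m): print(n,m.sum(),np.percentile(np.c_[L[m],Z[m]],[5,50,95],axis=0).round(1).tolist())
show('far frosted',(abs(L[:,0])<20)&(abs(L[:,1])<25)&(Z>85)&(Z<112))
show('top',(abs(L[:,0])<14)&(abs(L[:,1])<25)&(Z>150)&(Z<158))
show('short',(P[:,0]>.48)&(P[:,0]<.56)&(P[:,1]>-.36)&(P[:,1]<-.29)&(Z>45)&(Z<56)) if 0 else None
for t in ['short_cell','pin','tape','jar']:
    for r in arm.silhouettes('scene',t)[:1]: print(t,r['p'],r['box'])
# post
m=(Z>178)&(Z<188)&(abs(L[:,0]-30)<15)&(abs(L[:,1]-95)<15); show('post top',m)
s=arm.sense(); print(s['time'],s['ee_pos'],s['wrist_force'],s['width'])
E
```

```text
far frosted 154 [[-7.9, -18.6, 86.4], [10.4, -10.8, 97.9], [12.9, 14.0, 110.1]]
top 62 [[-12.5, -17.9, 150.1], [-2.8, -9.4, 152.0], [10.5, 3.6, 154.7]]
short_cell 0.95 [182.0, 237.5, 200.6, 266.2]
pin 0.48 [214.0, 254.6, 224.6, 265.4]
tape 0.81 [291.5, 181.2, 326.1, 209.1]
jar 0.97 [389.3, 261.1, 419.8, 303.4]
post top 26 [[23.5, 91.1, 178.8], [30.4, 96.4, 181.7], [36.6, 102.7, 183.1]]
14.25 [0.55630346 0.11170621 0.12979104] [ 0.52248183 -0.48727867 -2.47151759] 0.023450342873142512
```

```bash
python3 -c "
from rig import arm
print(arm.hand_in())"
```

```text
the job is handed in; nothing more can be done
None
```

I pushed the shutter to its stop and gripped the taller cell on its two frosted faces. It is held upright in the beam at mid gap, and I handed the job in still holding it, at about 14.3 s of the 58 s. No verdict was reported.

- **Shutter:** the post moved about 29–30 mm in the top camera. The push force rose at the end, so it reached its stop.
- **Grip:** the finger opening read 23.4 mm, against 24 mm for the cell. The pads closed on the frosted faces, and the pictures showed nothing against the windows.
- **Cell position:** the far frosted face measured about 12 mm from the gauge's centre line. The cell is therefore centred to about 1–2 mm sideways.
- **Cell height:** the centre is at about 0.120 m, the beam's height, worked out from the tool height. The camera put the cell's top at 0.154 m (0.155 m expected) and its lowest visible points at 0.086 m.
- **Angle:** the tool is square to the gauge to within about 0.2°. I did not measure the cell's tilt on its own.
- **Other things:** the shorter cell, pin, tape and jar showed no movement in the scene camera beyond the few pixels the networks vary by. I did not check the hammer, wrench and clamp by measurement, but the arm never came near them.

The top and scene cameras differ by about 3 mm from each other, so I used their mean and compared it with the wrist camera. No final check failed.

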